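# Sort the spine bench's parts into their trays

### The job

Put the spine bench's parts away in their trays: the two bone-coloured vertebra models in the blue tray, the two small steel vices in the red tray and the white marker tracker in the yellow tray. Set each part down rather than dropping it, so that all end lying flat on the floor of their tray, the same way up as now and none on top of another. Leave the bottle and the screwdriver alone.

Things in the scene. Friction and masses are not known exactly. Their poses are not given: they have to be found in the camera images.
- lumbar: Larger vertebra model, cream plastic, 70 g, lying flat. Body 32 (x) by 42 (y) by 30 mm high, flat 16 mm wide on each y side; origin: centre of the underside of this body, z up. Behind it (-x) the back process reaches x = -60; side processes at x = -32 reach y = +-33; two knobs there stand 36 high. Grip the body across y at x = 0 (sides free from x = -11 to 11).
- thoracic: Smaller vertebra model, cream plastic, 45 g, lying flat. Body 26 (x) by 34 (y) by 26 mm high, flat 16 mm wide on each y side; origin: centre of the underside of this body, z up. Behind it (-x) the back process reaches x = -52; side processes at x = -29 reach y = +-27; two knobs there stand 32 high. Grip the body across y at x = 0.
- vice_white: Small steel screw vice with a white knob, about 220 g: base 60 (x) by 30 (y) by 14 mm high; two jaws on it, 30 wide, reach z = 34 (x = -16 to 4 and 16 to 30); knob of 18 mm diameter at the -x end, to x = -41. Origin: centre of the base's underside, z up. Grip across y at x = 0 (30 mm wide).
- vice_orange: The same vice with an orange knob: base 60 by 30 by 14 mm, jaws to z = 34, knob to x = -41. Origin: centre of the base's underside, z up. Grip across y at x = 0 (30 mm wide).
- tracker: White X-shaped optical tracker, 60 g: central post 22 (x) by 16 (y) by 38 mm high, black dot on top; four arms 8 mm thick lie on the surface and run to x = +-34, y = +-20, each with a grey 13 mm ball, top at z = 25. Origin: centre of the post's underside, z up. Grip the post across y (16 mm), where no arm is in the way.
- tray_blue: Open plastic tray, blue, for the two vertebra models, fixed to the bench: 128 (x) by 198 (y) by 22 high outside, walls and floor 4 mm thick (inside 120 by 190). Origin: centre of its underside, on the work surface; z up. x across the short side, y along the long side; yaw within 0.1 rad of the world's. The three trays stand in a row, in any order.
- tray_red: Open plastic tray, red, for the two vices, fixed to the bench: 128 (x) by 198 (y) by 22 high outside, walls and floor 4 mm thick (inside 120 by 190). Origin: centre of its underside, on the work surface; z up. x across the short side, y along the long side; yaw within 0.1 rad of the world's. The three trays stand in a row, in any order.
- tray_yellow: Open plastic tray, yellow, for the tracker, fixed to the bench: 128 (x) by 198 (y) by 22 high outside, walls and floor 4 mm thick (inside 120 by 190). Origin: centre of its underside, on the work surface; z up. x across the short side, y along the long side; yaw within 0.1 rad of the world's. The three trays stand in a row, in any order.
- bottle: Bystander: white bottle with a blue cap, 52 mm diameter, 125 mm high, standing loose at the left of the work. Origin: centre of its underside. Not to be disturbed.
- screwdriver: Bystander: screwdriver, 190 mm long, lying loose roughly along x at the right of the work. Origin under its middle. Not to be disturbed.
Mind the look-alikes: they are no part of the job. What is shaped like the thoracic but purple is not meant.

How it is judged (in metres and radians):
At the end, for the whole second after the job is handed in: Both vertebra models in the blue tray, both vices in the red tray and the tracker in the yellow tray: each one's origin inside its tray's walls and less than 10 mm above the tray's underside (the floor is 4 mm thick), tilted less than 0.15 rad, and at rest (x of lumbar in the frame of tray_blue between -0.06 and 0.06 m and y of lumbar in the frame of tray_blue between -0.095 and 0.095 m and z of lumbar in the frame of tray_blue between 0 and 0.01 m and angle between each of lumbar, thoracic, vice_white, vice_orange, tracker's own z axis and vertical below 0.15 rad and linear speed of each of lumbar, thoracic, vice_white, vice_orange, tracker below 0.02 m/s and angular speed of each of lumbar, thoracic, vice_white, vice_orange, tracker below 0.2 rad/s and x of thoracic in the frame of tray_blue between -0.06 and 0.06 m and y of thoracic in the frame of tray_blue between -0.095 and 0.095 m and z of thoracic in the frame of tray_blue between 0 and 0.01 m and x of vice_white in the frame of tray_red between -0.06 and 0.06 m and y of vice_white in the frame of tray_red between -0.095 and 0.095 m and z of vice_white in the frame of tray_red between 0 and 0.01 m and x of vice_orange in the frame of tray_red between -0.06 and 0.06 m and y of vice_orange in the frame of tray_red between -0.095 and 0.095 m and z of vice_orange in the frame of tray_red between 0 and 0.01 m and x of tracker in the frame of tray_yellow between -0.06 and 0.06 m and y of tracker in the frame of tray_yellow between -0.095 and 0.095 m and z of tracker in the frame of tray_yellow between 0 and 0.01 m); the robot touches nothing.
It fails at once if a part is let go (no finger touches it) while more than 50 mm above the work surface ((height (world z) of lumbar above 0.05 m and contact force between lumbar and the fingers below 0.02 N) or (height (world z) of thoracic above 0.05 m and contact force between thoracic and the fingers below 0.02 N) or (height (world z) of vice_white above 0.05 m and contact force between vice_white and the fingers below 0.02 N) or (height (world z) of vice_orange above 0.05 m and contact force between vice_orange and the fingers below 0.02 N) or (height (world z) of tracker above 0.05 m and contact force between tracker and the fingers below 0.02 N)).
It fails at once if the bottle or the screwdriver is moved more than 15 mm or the bottle tipped over 0.3 rad (distance of any of bottle, screwdriver from where it was at the start of the episode above 0.015 m or angle between bottle's own z axis and vertical above 0.3 rad).
It also fails if it takes over 112 s, if anything falls off the work surface, if the arm or the gripper's body presses on something with over 40 N, if the wrist force passes 120 N, or if a joint passes its speed limit or range.

### The arm

A 7-joint arm with a two-finger parallel gripper is mounted at the origin on the work surface. World frame = base frame: x ahead of the robot, y to its left, z up, the work surface at z = 0. Lengths are in m, angles in degrees, forces in N, time in s.
With the tool pointing down it reaches from about 0.4 to 0.85 m from the base axis. Payload 4.4 kg.
Tool frame: the origin (TCP) lies on the centre line of the jaws, within the pads' length; the fingertips stand 17 mm ahead of it and the grasp point (between the pads) lies 2 mm behind it; z points along the fingers, y is the line along which they close (so a half turn about z gives the same grasp; the last joint's range is limited). The gripper opens to 94 mm and grips with 3 to 60 N. Pads are 16 mm wide; open, the fingers measure 119 mm over their backs; the gripper's body (75 mm by 177 mm) begins 78 mm behind the grasp point.
Start: joints at [-67.827, 36.005, 2.206, 86.941, -1.547, 57.084, -1.146], TCP at [0.284, 0.585, 0.222] pointing down, gripper open.
Joint ranges: [-175.42, 175.42], [-21.48, 121.26], [-71.46, 75.88], [10.55, 141.38], [-63.04, 243.04], [13.31, 113.54], [-168.57, 168.57]. Speed limits (degrees/s): [147.25, 147.25, 180, 180, 180, 180, 180].

### API

Orientations are given as [roll, pitch, yaw] about the fixed x, y, z axes, in that order (R = Rz(yaw) Ry(pitch) Rx(roll)).
In Python, from plant import manip gives the robot as it stands.
- The arm moves only by the tool play_rows, never from a script. Its argument "rows" is a list that holds one entry, the list of rows, each a list of 4 numbers: the shift along the tool's x, y, z in m, then the turn about the tool's z in degrees. A call has 1 to 20 rows; each row shifts and turns the commanded pose from where the row before left it, along the tool's axes as they then stand; what a row does not reach is not made up. A row lasts 1/10 s, in which the tool goes at most 50 mm and 8.59 degrees, less where a joint would pass 70% of its speed; a pose out of reach is approached as far as the arm can. A call is refused whole if a number of a shift passes 0.05 or a number of a turn 8.59, either way. A call with a gripper value outside its range is refused whole. "jaw" is the opening, from -1 (shut) to 1 (fully open), set as the call begins (left out, the last holds). The fingers move at their own pace and stop on an object; the grip force is fixed at half the most. Time passes only in rows, so rows that do not move let the fingers close. It gives the time, the measured TCP pose, the force, the opening and the grip force at its end, in the units of the state.
- manip.sense(): the state, without advancing time (a new reading comes with each control period).
- manip.capture(name): name is "scene" or "top" or "wrist"; returns (picture, depth): 384x512x3 uint8, red, green, blue; 384x512 float32, m along the optical axis (not along the pixel's ray), 0 where there is no reading.
- manip.camera_model(name): a dict with "fx", "fy", "cx", "cy" (pixels), "D" ([k1, k2, p1, p2, k3] as OpenCV has them; the pictures are not rectified), "R" (3x3) and "t" (3): a world point X has camera coordinates R X + t; the wrist camera has in their place "hand_eye" (4x4, takes a point from camera to tool coordinates, whose origin is the TCP and whose axes are the flange's). Camera axes: x right, y down, z forward; pixel columns grow to the right and rows downward; lengths in m; the calibration is good to about 2 mm. A picture is of the moment at which its call begins: read the wrist's pose just before it. camera_model takes no time and is no camera call.
- manip.hand_in(): hands the job in; it is judged then, once.
Trained networks look in the newest picture that a camera, given by its name, has taken for a name from the list of things; names that differ only in an ending like _2 or _b are one class to them, and where a whole thing is asked for, a point or a joint stands for the part that bears it (a point fixed in the world has none). Each returns a list of dicts, best first, with "conf" (0 to 1); they miss things now and then, are a little off and sometimes report something else, mostly with a low value. They report only what shows in the picture. A call takes as long as a camera call. They do not tell look-alikes from the thing itself.
- manip.cut_out(camera, target): "region" (384x512 bool, what is visible of it) and "box" ([left, top, right, bottom] in pixels, round what is visible of it).
The state is a dict: "clock": time; "joint_positions": joint angles; "qvel": joint speeds; "joint_efforts": joint torques, N m; "tool_pos": TCP position; "eef_rot": TCP orientation; "ft_force": force on the tool from outside, world axes, zero at the start; "moment": the same for the moment, N m; "opening": finger opening in m; "grasp_force": force on a finger pad.
Only numpy, scipy, OpenCV 4.12 (cv2) and the standard library are available. Lean on these libraries where they do the work, as an engineer would, in place of code of your own. Each camera call takes 0.05 s, during which the arm holds its last target. There are 200 camera calls.

## Working session

There is one attempt and no reset: what is moved stays moved. The work goes in short steps, Python scripts to look and compute and a tool call to move; the robot and the scene stay as the last step left them, time stands still between calls to the robot, and variables do not carry over. Pictures are saved under pics/ and viewed, at most 14 in all, crops included, and the job is handed in when it is done.

Besides the shell and the picture viewer there is one more tool, called after ">>>" by a JSON object that holds its "name" and its "arguments". play_rows: Moves the arm, as the interface text tells. Its arguments: {"type":"object","properties":{"rows":{"type":"array"},"jaw":{"type":"number"}},"required":["rows"]}

```bash
mkdir -p pics; ls; cat > h.py <<'E'
from plant import manip
import numpy as np, cv2
from scipy.spatial.transform import Rotation as Ro
def cap(c,fn=None):
    s=manip.sense(); p,d=manip.capture(c); m=manip.camera_model(c)
    if fn: cv2.imwrite('pics/'+fn,p[:,:,::-1])
    if 'hand_eye' in m:
        T=np.eye(4); T[:3,:3]=Ro.from_euler('xyz',s['eef_rot'],degrees=True).as_matrix(); T[:3,3]=s['tool_pos']
        T=T@np.array(m['hand_eye'])
    else:
        R=np.array(m['R']); T=np.eye(4); T[:3,:3]=R.T; T[:3,3]=-R.T@np.array(m['t'])
    K=np.array([[m['fx'],0,m['cx']],[0,m['fy'],m['cy']],[0,0,1]])
    v,u=np.mgrid[0:384,0:512]
    n=cv2.undistortPoints(np.stack([u,v],-1).reshape(-1,1,2).astype(float),K,np.array(m['D'],float)).reshape(384,512,2)
    W=np.dstack([n*d[...,None],d])@T[:3,:3].T+T[:3,3]
    W[d==0]=np.nan
    return p,W
E
python3 - <<'E'
from h import *
s=manip.sense();print(s['tool_pos'],s['eef_rot'],s['opening'],s['clock'])
p,W=cap('top','top.png')
np.savez('top.npz',p=p,W=W)
for t in ['lumbar','thoracic','vice_white','vice_orange','tracker','tray_blue','tray_red','tray_yellow','bottle','screwdriver']:
    for r in manip.cut_out('top',t)[:3]:
        w=W[r['region']];w=w[~np.isnan(w[:,0])]
        if len(w)<5: continue
        print(t,round(r['conf'],2),np.round(r['box']),np.median(w,0).round(3),w.min(0).round(3),w.max(0).round(3))
cap('scene','scene.png')
E
```

```text
pics
[0.28408412 0.58395471 0.22159294] [-1.79896556e+02  3.37672942e-03  1.54057163e+02] 0.0940075115443829 0.0
lumbar 0.56 [294. 184. 319. 209.] [ 0.44  -0.138  0.027] [ 0.397 -0.166 -0.001] [ 0.47  -0.107  0.04 ]
thoracic 0.66 [324. 239. 342. 254.] [ 0.291 -0.213  0.023] [ 0.264 -0.24  -0.003] [ 0.317 -0.19   0.035]
thoracic 0.46 [353. 269. 373. 288.] [ 0.203 -0.298  0.023] [ 0.175 -0.33  -0.003] [ 0.227 -0.272  0.035]
thoracic 0.44 [257. 190. 274. 214.] [ 0.41  -0.013  0.022] [ 0.38  -0.034 -0.004] [0.439 0.01  0.034]
vice_white 0.17 [258. 192. 272. 215.] [ 0.415 -0.013  0.023] [ 0.38  -0.037 -0.004] [0.441 0.007 0.034]
vice_orange 0.69 [161. 183. 181. 200.] [0.434 0.261 0.03 ] [0.407 0.233 0.   ] [0.461 0.29  0.039]
vice_orange 0.47 [102. 154. 134. 172.] [0.517 0.405 0.082] [ 0.497  0.39  -0.004] [0.545 0.461 0.129]
tracker 0.56 [103. 155. 133. 170.] [0.517 0.404 0.084] [0.497 0.39  0.006] [0.545 0.433 0.129]
tracker 0.15 [260. 189. 275. 213.] [ 0.413 -0.013  0.024] [ 0.383 -0.034 -0.001] [0.438 0.004 0.034]
tray_blue 0.77 [314. 119. 382. 165.] [ 0.609 -0.258  0.004] [ 0.541 -0.364 -0.005] [ 0.674 -0.155  0.028]
tray_yellow 0.73 [230. 110. 297. 155.] [0.629 0.001 0.004] [ 0.562 -0.1   -0.005] [0.701 0.103 0.026]
bottle 0.97 [105. 151. 132. 171.] [0.517 0.405 0.082] [ 0.497  0.39  -0.004] [0.564 0.476 0.129]
screwdriver 0.61 [397. 177. 409. 229.] [ 0.396 -0.42   0.022] [ 0.347 -0.444 -0.004] [ 0.503 -0.408  0.031]
```

```bash
python3 - <<'E'
import cv2
a=cv2.imread('pics/top.png')
cv2.imwrite('pics/topz.png',cv2.resize(a[100:300,90:430],None,fx=2.35,fy=2.35,interpolation=cv2.INTER_CUBIC))
E
```

```text
(no output)
```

View pics/topz.png

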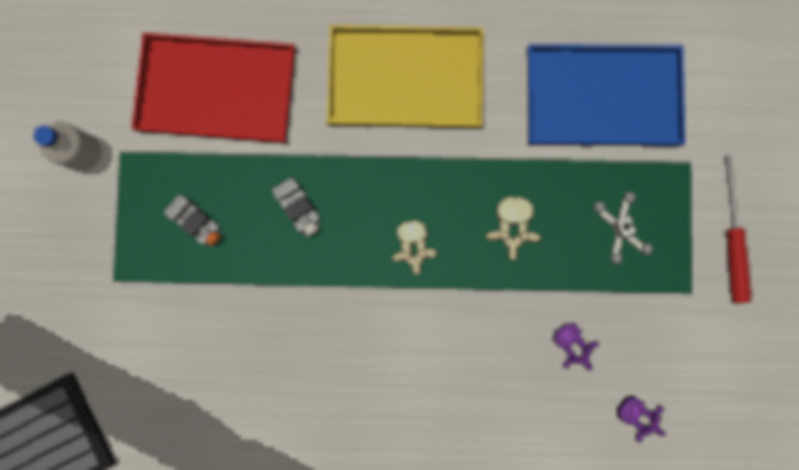

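View pics/scene.png

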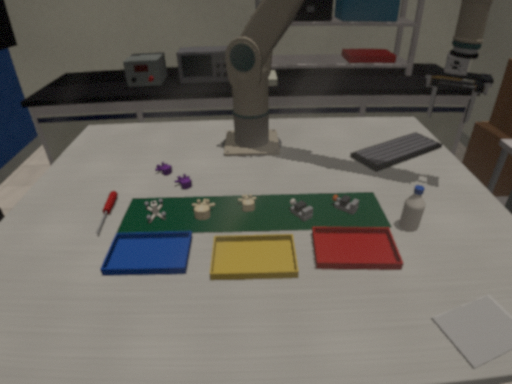

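The top picture (zoom 2.35, offset 90,100) shows the red, yellow and blue trays left to right. Below them on the mat:
- vice_orange at zoom (193,220)
- vice_white at (297,207)
- cream thoracic at (412,245), top pixels (265,204)
- cream lumbar at (514,225)
- tracker at (624,227)

There are three thoracic candidates: the purple ones at top pixels (333,246) and (363,278) are look-alikes, and the cream one at (265,204) is the real one. I'll confirm it in a wrist crop.

```bash
cat >> h.py <<'E'
def blob(W,c,r=0.06,z0=0.006,z1=0.06):
    w=W.reshape(-1,3); w=w[~np.isnan(w[:,0])]
    return w[(np.hypot(w[:,0]-c[0],w[:,1]-c[1])<r)&(w[:,2]>z0)&(w[:,2]<z1)]
def fit(W,name,c):
    """origin xy and yaw (deg) of a part near c"""
    w=blob(W,c)
    if name in('lumbar','thoracic'):
        hz,rad=(.030,.0235) if name=='lumbar' else (.026,.0195)
        b=w[abs(w[:,2]-hz)<.0035]
        H=[(np.sum(np.hypot(*(b[:,:2]-q).T)<rad),q) for q in b[::max(1,len(b)//300),:2]]
        q=max(H,key=lambda t:t[0])[1]
        for _ in range(8): q=b[np.hypot(*(b[:,:2]-q).T)<rad][:,:2].mean(0)
        o=w[np.hypot(*(w[:,:2]-q).T)>rad+.004][:,:2].mean(0)
        d=q-o; n=len(b)
    elif name=='tracker':
        b=w[w[:,2]>.031]; q=np.median(b[:,:2],0); n=len(b)
        (_,_),(a,bb),ang=R=cv2.minAreaRect(w[:,:2].astype(np.float32)*1000); print('  rect',R)
        d=np.linalg.svd(w[:,:2]-w[:,:2].mean(0),full_matrices=False)[2][0]
    else:
        b=w[w[:,2]>.028]; n=len(b)   # jaws x -16..4, 16..30
        R=cv2.minAreaRect(b[:,:2].astype(np.float32)*1000); print('  jaws rect',np.round(R[0]),np.round(R[1]),R[2])
        P=cv2.boxPoints(R); e=[P[1]-P[0],P[2]-P[1]]; d=max(e,key=np.linalg.norm); d=d/np.linalg.norm(d)
        o=w[:,:2].mean(0)
        far=w[np.argsort(-np.hypot(*(w[:,:2]-np.array(R[0])/1000).T))[:max(3,len(w)//50)],:2].mean(0)
        if d@(np.array(R[0])/1000-far)<0: d=-d
        q=np.array(R[0])/1000-.007*d
    y=np.degrees(np.arctan2(d[1],d[0]))
    print(name,'xy',q.round(4),'yaw',round(float(y),1),'n',n,'zmax',w[:,2].max().round(4)); return q,y
def go(x,y,z=None,part=None):
    """print turn then shift in the tool frame"""
    s=manip.sense(); yaw=s['eef_rot'][2]; t=0
    if part is not None: t=(part-yaw+90)%180-90
    a=np.radians(yaw+t); d=np.array([x,y])-s['tool_pos'][:2]
    dx=d@[np.cos(a),np.sin(a)]; dy=d@[np.sin(a),-np.cos(a)]
    print('tcp',np.round(s['tool_pos'],4),'rpy',np.round(s['eef_rot'],2),'q7',round(s['joint_positions'][6],1),'| tool-z turn',round(-t,2),'dx',round(dx,4),'dy',round(dy,4),'dz',None if z is None else round(s['tool_pos'][2]-z,4),'t',round(s['clock'],2))
PARTS=dict(vice_orange=(.434,.261),vice_white=(.44,.155),thoracic=(.41,-.013),lumbar=(.44,-.138),tracker=(.43,-.28))
E
python3 - <<'E'
from h import *
W=np.load('top.npz')['W']
for n,c in PARTS.items(): fit(W,n,c)
print(np.round(manip.camera_model('wrist')['hand_eye'],3),manip.camera_model('wrist')['fx'])
for i,c in enumerate([(.61,.26),(.63,0),(.61,-.258)]):
    w=blob(W,c,.14,.012,.03); print(cv2.minAreaRect(w[:,:2].astype(np.float32)*1000))
b=blob(W,(.53,.42),.07,.05,.2); print('bottle',np.median(b,0),b.min(0),b.max(0))
go(.43,.2,.22,180)
E
```

```text
jaws rect [432. 261.] [69. 29.] 49.26633834838867
vice_orange xy [0.4278 0.256 ] yaw 49.3 n 129 zmax 0.0387
  jaws rect [453. 132.] [71. 30.] 33.413726806640625
vice_white xy [0.4473 0.1283] yaw 33.4 n 141 zmax 0.0401
thoracic xy [ 0.4256 -0.0114] yaw 8.9 n 89 zmax 0.0344
lumbar xy [ 0.455  -0.1398] yaw -4.0 n 127 zmax 0.0405
  rect ((438.5582275390625, -283.3807373046875), (78.88572692871094, 87.3942642211914), 18.446956634521484)
tracker xy [ 0.4363 -0.2769] yaw -159.6 n 45 zmax 0.0413
[[-0.001 -0.971 -0.24   0.071]
 [ 1.    -0.001  0.001 -0.   ]
 [-0.001 -0.24   0.971 -0.161]
 [ 0.     0.     0.     1.   ]] 344.93735910549236
((609.6142578125, 247.1394805908203), (197.5712127685547, 130.34616088867188), 86.23377990722656)
((627.25244140625, 0.8865890502929688), (198.15077209472656, 129.82981872558594), 89.72655487060547)
((573.5029296875, -256.7198791503906), (200.98696899414062, 199.9949493408203), 0.4628067910671234)
bottle [0.51852579 0.40710844 0.08805578] [0.49726172 0.39045069 0.05017847] [0.54606698 0.43798143 0.1292347 ]
tcp [0.2843 0.5845 0.2225] rpy [180.    -0.   154.05] q7 -1.1 | tool-z turn -25.95 dx -0.1457 dy -0.3845 dz 0.0025 t 0.6
```

>>> {"name": "play_rows", "arguments": {"rows": [[[0, 0, 0, -6.5], [0, 0, 0, -6.5], [0, 0, 0, -6.5], [0, 0, 0, -6.5], [-0.0104, -0.0346, 0, 0], [-0.0104, -0.0346, 0, 0], [-0.0104, -0.0346, 0, 0], [-0.0104, -0.0346, 0, 0], [-0.0104, -0.0346, 0, 0], [-0.0104, -0.0346, 0, 0], [-0.0104, -0.0346, 0, 0], [-0.0104, -0.0346, 0, 0], [-0.0104, -0.0346, 0, 0], [-0.0104, -0.0346, 0, 0], [-0.0104, -0.0346, 0, 0], [-0.0104, -0.0346, 0, 0], [-0.0104, -0.0346, 0, 0], [-0.0104, -0.0346, 0, 0], [0, 0, 0, 0]]], "jaw": 1}}

```text
clock: 2.5
tool_pos: [0.4317, 0.0952, 0.2227]
eef_rot: [-179.9, 0.1, 179.6]
ft_force: [-1.1, -0.4, -0.0]
opening: 0.094
grasp_force: 0.0
```

```bash
python3 - <<'E'
s=open('h.py').read()
a=s.index("        b=w[w[:,2]>.028]; n=len(b)   # jaws"); b=s.index("    y=np.degrees(np.arctan2")
s=s[:a]+'''        R=cv2.minAreaRect(w[:,:2].astype(np.float32)*1000); n=len(w); print('  rect',np.round(R[0]),np.round(R[1]),R[2])
        P=cv2.boxPoints(R); e=[P[1]-P[0],P[2]-P[1]]; d=max(e,key=np.linalg.norm); d=d/np.linalg.norm(d)
        if d[0]<0: d=-d      # knob end is nearer the robot for both vices
        q=np.array(R[0])/1000+.0055*d
'''+s[b:]
open('h.py','w').write(s)
E
python3 - <<'E'
from h import *
go(.43,.1)
p,W=cap('wrist','w1.png'); np.savez('w1.npz',p=p,W=W)
for n,c in PARTS.items():
    try: fit(W,n,c)
    except Exception as e: print(n,e)
print(np.nanpercentile(W[...,2],[5,25,50]),np.nanmin(W[...,:2],(0,1)),np.nanmax(W[...,:2],(0,1)))
E
```

```text
tcp [0.4317 0.0952 0.2227] rpy [-1.7988e+02  6.0000e-02  1.7958e+02] q7 72.0 | tool-z turn 0 dx 0.0018 dy 0.0048 dz None t 2.5
  rect [433. 261.] [71. 31.] 50.76618576049805
vice_orange xy [0.436  0.2657] yaw 50.8 n 2012 zmax 0.0353
  rect [453. 132.] [71. 30.] 33.720664978027344
vice_white xy [0.4574 0.1348] yaw 33.7 n 1782 zmax 0.0353
thoracic xy [ 0.4256 -0.0118] yaw 5.7 n 739 zmax 0.0328
lumbar xy [ 0.4547 -0.1394] yaw -5.6 n 1009 zmax 0.0359
  rect ((0.0, 0.0), (0.0, 0.0), 0.0)
tracker index 0 is out of bounds for axis 0 with size 0
[-1.84996834e-03 -8.37138290e-04  7.29813420e-05] [ 0.24948088 -0.22416075] [0.72609404 0.40187931]
  return _methods._mean(a, axis=axis, dtype=dtype,
  ret = um.true_divide(
h.py:35: RuntimeWarning: Mean of empty slice.
  d=np.linalg.svd(w[:,:2]-w[:,:2].mean(0),full_matrices=False)[2][0]
```

View pics/w1.png

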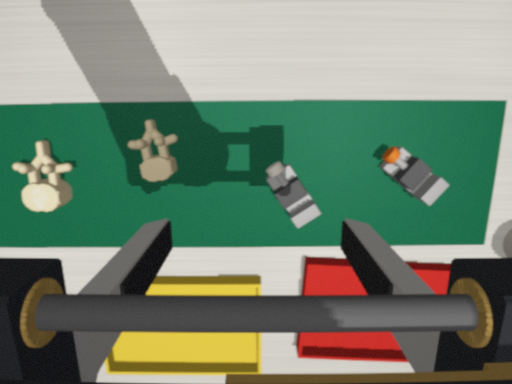

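The wrist picture shows the orange-knob vice at (415,175), the white-knob vice at (292,195), the cream thoracic at (155,155) and the cream lumbar at (45,180). The fits match the top camera and the given heights. I'll start with vice_white.

```bash
cat >> h.py <<'E'
TR=dict(red=(.6096,.2471,-3.77),yellow=(.6273,.0009,-.27),blue=(.6085,-.258,.4))
def place(tray,lx,ly,z=None):
    x,y,a=TR[tray]; r=np.radians(a); X=x+lx*np.cos(r)-ly*np.sin(r); Y=y+lx*np.sin(r)+ly*np.cos(r)
    print('place',round(X,4),round(Y,4),a); go(X,Y,z,a)
E
python3 - <<'E'
from h import *
W=np.load('w1.npz')['W']
for k,c,r in [('red',(.61,.25),.125),('yellow',(.627,0),.118)]:
    w=blob(W,c,r,.015,.03); print(k,cv2.minAreaRect(w[:,:2].astype(np.float32)*1000))
W=np.load('top.npz')['W']; w=blob(W,(.6085,-.258),.125,.012,.03); print('blue',cv2.minAreaRect(w[:,:2].astype(np.float32)*1000))
go(.4574,.1348,.024,33.7)
E
```

```text
red ((607.6893310546875, 232.72998046875), (171.18728637695312, 129.33482360839844), 86.39178466796875)
yellow ((627.376220703125, -0.1617279052734375), (197.7147216796875, 130.7093048095703), 89.59040069580078)
blue ((608.6510009765625, -256.421630859375), (130.4535369873047, 200.0684356689453), 0.6509194374084473)
tcp [0.4311 0.098  0.2227] rpy [-1.7997e+02  4.0000e-02  1.7975e+02] q7 71.9 | tool-z turn -33.95 dx -0.0423 dy 0.016 dz 0.1987 t 2.55
```

>>> {"name": "play_rows", "arguments": {"rows": [[[0, 0, 0, -8.49], [0, 0, 0, -8.49], [0, 0, 0, -8.49], [0, 0, 0, -8.49], [-0.0106, 0.004, 0.03, 0], [-0.0106, 0.004, 0.03, 0], [-0.0106, 0.004, 0.03, 0], [-0.0106, 0.004, 0.03, 0], [0, 0, 0, 0], [0, 0, 0, 0], [0, 0, 0, 0]]]}}

```text
clock: 3.65
tool_pos: [0.4569, 0.1375, 0.1038]
eef_rot: [-180.0, 0.1, -146.0]
ft_force: [0.2, -0.2, 0.1]
opening: 0.094
grasp_force: 0.0
```

```bash
python3 - <<'E'
from h import *
go(.4574,.1348,.024,33.7)
E
```

```text
tcp [0.4569 0.1375 0.1038] rpy [-1.7997e+02  9.0000e-02 -1.4597e+02] q7 93.9 | tool-z turn 0.33 dx 0.0011 dy -0.0025 dz 0.0798 t 3.65
```

>>> {"name": "play_rows", "arguments": {"rows": [[[0.0011, -0.0025, 0.02, 0.3], [0, 0, 0.02, 0], [0, 0, 0.02, 0], [0, 0, 0.019, 0], [0, 0, 0, 0], [0, 0, 0, 0]]]}}

```text
clock: 4.25
tool_pos: [0.4576, 0.1345, 0.0247]
eef_rot: [-180.0, 0.1, -146.3]
ft_force: [0.4, -0.0, 0.4]
opening: 0.0939
grasp_force: 0.0
```

>>> {"name": "play_rows", "arguments": {"rows": [[[0, 0, 0, 0], [0, 0, 0, 0], [0, 0, 0, 0], [0, 0, 0, 0], [0, 0, 0, 0], [0, 0, 0, 0], [0, 0, 0, 0], [0, 0, 0, 0]]], "jaw": -1}}

```text
clock: 5.05
tool_pos: [0.457, 0.1346, 0.0234]
eef_rot: [180.0, -0.0, -146.3]
ft_force: [1.0, 0.2, 1.1]
opening: 0.0337
grasp_force: 0.0
```

>>> {"name": "play_rows", "arguments": {"rows": [[[0, 0, -0.015, 0], [0, 0, -0.02, 0], [0, 0, -0.025, 0], [0, 0, -0.025, 0], [0, 0, -0.015, 0], [0, 0, 0, 0], [0, 0, 0, 0]]]}}

```text
clock: 5.75
tool_pos: [0.4567, 0.1343, 0.123]
eef_rot: [180.0, -0.0, -146.3]
ft_force: [-0.4, -0.5, -3.2]
opening: 0.0298
grasp_force: 30.0
```

```bash
python3 - <<'E'
from h import *
place('red',.0055,-.042,.031)
E
```

```text
place 0.6123 0.2048 -3.77
tcp [0.4567 0.1343 0.123 ] rpy [ 1.7999e+02 -3.0000e-02 -1.4629e+02] q7 94.2 | tool-z turn 37.48 dx -0.1506 dy 0.0806 dz 0.092 t 5.75
```

>>> {"name": "play_rows", "arguments": {"rows": [[[0, 0, 0, 7.5], [0, 0, 0, 7.5], [0, 0, 0, 7.5], [0, 0, 0, 7.5], [0, 0, 0, 7.5], [-0.0251, 0.0134, 0, 0], [-0.0251, 0.0134, 0, 0], [-0.0251, 0.0134, 0, 0], [-0.0251, 0.0134, 0, 0], [-0.0251, 0.0134, 0, 0], [-0.0251, 0.0134, 0, 0], [0, 0, 0, 0], [0, 0, 0.03, 0], [0, 0, 0.03, 0], [0, 0, 0.01, 0], [0, 0, 0, 0], [0, 0, 0, 0]]]}}

```text
clock: 7.45
tool_pos: [0.6128, 0.2048, 0.0537]
eef_rot: [-180.0, 0.0, 176.2]
ft_force: [-0.2, 0.4, -3.1]
opening: 0.0298
grasp_force: 30.0
```

```bash
python3 - <<'E'
from h import *
place('red',.0055,-.042,.031)
p,W=cap('wrist','w2.png')
E
```

```text
place 0.6123 0.2048 -3.77
tcp [0.6128 0.2048 0.0537] rpy [-1.8000e+02  1.0000e-02  1.7621e+02] q7 67.0 | tool-z turn -0.02 dx 0.0005 dy -0.0 dz 0.0227 t 7.45
```

View pics/w2.png

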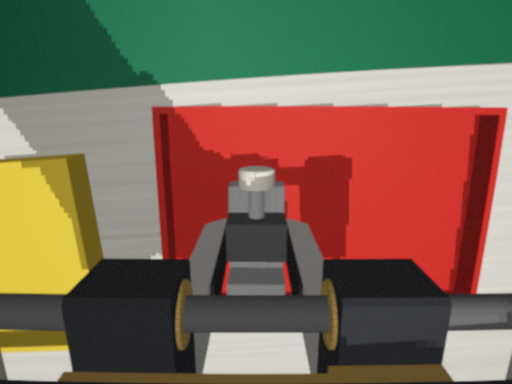

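Vice_white is held level above the red tray, with its knob at (257,178). Lowering it.

>>> {"name": "play_rows", "arguments": {"rows": [[[0, 0, 0.01, 0], [0, 0, 0.009, 0], [0, 0, 0.003, 0], [0, 0, 0.001, 0], [0, 0, 0.001, 0], [0, 0, 0, 0], [0, 0, 0, 0]]]}}

```text
clock: 8.2
tool_pos: [0.6123, 0.2048, 0.0319]
eef_rot: [180.0, -0.0, 176.2]
ft_force: [-4.9, -1.2, 16.1]
opening: 0.0299
grasp_force: 30.0
```

>>> {"name": "play_rows", "arguments": {"rows": [[[0, 0, 0, 0], [0, 0, 0, 0], [0, 0, 0, 0], [0, 0, 0, 0], [0, 0, -0.01, 0], [0, 0, -0.02, 0], [0, 0, -0.03, 0], [0, 0, -0.04, 0], [0, 0, 0, 0], [0, 0, 0, 0]]], "jaw": 0.06}}

```text
clock: 9.2
tool_pos: [0.6133, 0.2051, 0.1309]
eef_rot: [179.9, 0.1, 176.2]
ft_force: [-0.4, 0.1, 0.2]
opening: 0.0498
grasp_force: 0.0
```

```bash
python3 - <<'E'
from h import *
p,W=cap('wrist')
w=blob(W,(.61,.205),.045,.008,.06); print(w[:,2].max(), cv2.minAreaRect(w[w[:,2]>.025][:,:2].astype(np.float32)*1000))
go(.436,.2657,.024,50.8)
E
```

```text
0.03944953313538435 ((607.1798095703125, 205.8848114013672), (29.618223190307617, 71.41242218017578), 85.65361785888672)
tcp [0.6123 0.2048 0.1295] rpy [-1.8000e+02 -1.0000e-02  1.7622e+02] q7 66.9 | tool-z turn -54.58 dx 0.0642 dy 0.1752 dz 0.1055 t 9.25
```

>>> {"name": "play_rows", "arguments": {"rows": [[[0, 0, 0, -7.8], [0, 0, 0, -7.8], [0, 0, 0, -7.8], [0, 0, 0, -7.8], [0, 0, 0, -7.8], [0, 0, 0, -7.8], [0, 0, 0, -7.8], [0.0107, 0.0292, 0, 0], [0.0107, 0.0292, 0, 0], [0.0107, 0.0292, 0, 0], [0.0107, 0.0292, 0, 0], [0.0107, 0.0292, 0, 0], [0.0107, 0.0292, 0, 0], [0, 0, 0.03, 0], [0, 0, 0, 0], [0, 0, 0, 0]]], "jaw": 0.4}}

```text
clock: 10.85
tool_pos: [0.4359, 0.265, 0.0986]
eef_rot: [180.0, -0.2, -129.2]
ft_force: [0.8, 0.2, -0.4]
opening: 0.0658
grasp_force: 0.0
```

```bash
python3 - <<'E'
from h import *
go(.436,.2657,.024,50.8)
E
```

```text
tcp [0.4359 0.265  0.0986] rpy [ 1.7996e+02 -1.6000e-01 -1.2921e+02] q7 93.5 | tool-z turn -0.01 dx -0.0006 dy 0.0003 dz 0.0746 t 10.85
```

>>> {"name": "play_rows", "arguments": {"rows": [[[0, 0, 0.02, 0], [0, 0, 0.025, 0], [0, 0, 0.02, 0], [0, 0, 0.01, 0], [0, 0, 0, 0], [0, 0, 0, 0]]]}}

```text
clock: 11.45
tool_pos: [0.437, 0.2659, 0.0251]
eef_rot: [-180.0, 0.0, -129.2]
ft_force: [0.6, 0.0, -0.3]
opening: 0.0658
grasp_force: 0.0
```

>>> {"name": "play_rows", "arguments": {"rows": [[[0, 0, 0, 0], [0, 0, 0, 0], [0, 0, 0, 0], [0, 0, 0, 0], [0, 0, 0, 0], [0, 0, 0, 0], [0, 0, 0, 0], [0, 0, 0, 0], [0, 0, 0, 0]]], "jaw": -1}}

```text
clock: 12.35
tool_pos: [0.4365, 0.2658, 0.0247]
eef_rot: [-180.0, 0.0, -129.2]
ft_force: [-0.4, -0.5, 4.6]
opening: 0.0296
grasp_force: 30.0
```

>>> {"name": "play_rows", "arguments": {"rows": [[[0, 0, -0.015, 0], [0, 0, -0.02, 0], [0, 0, -0.025, 0], [0, 0, -0.025, 0], [0, 0, -0.025, 0], [0, 0, 0, 0], [0, 0, 0, 0]]]}}

```text
clock: 13.05
tool_pos: [0.4359, 0.2655, 0.1339]
eef_rot: [180.0, -0.0, -129.2]
ft_force: [-0.5, -0.3, -2.4]
opening: 0.0299
grasp_force: 30.0
```

```bash
python3 - <<'E'
from h import *
place('red',.0055,.038,.03)
E
```

```text
place 0.6176 0.2847 -3.77
tcp [0.4359 0.2655 0.1339] rpy [ 1.7999e+02 -3.0000e-02 -1.2919e+02] q7 94.5 | tool-z turn 54.58 dx -0.18 dy 0.031 dz 0.1039 t 13.05
```

>>> {"name": "play_rows", "arguments": {"rows": [[[0, 0, 0, 7.8], [0, 0, 0, 7.8], [0, 0, 0, 7.8], [0, 0, 0, 7.8], [0, 0, 0, 7.8], [0, 0, 0, 7.8], [0, 0, 0, 7.8], [-0.03, 0.0052, 0, 0], [-0.03, 0.0052, 0, 0], [-0.03, 0.0052, 0, 0], [-0.03, 0.0052, 0, 0], [-0.03, 0.0052, 0, 0], [-0.03, 0.0052, 0, 0], [0, 0, 0, 0], [0, 0, 0.03, 0], [0, 0, 0.03, 0], [0, 0, 0.02, 0], [0, 0, 0, 0], [0, 0, 0, 0]]]}}

```text
clock: 14.95
tool_pos: [0.6167, 0.2848, 0.0532]
eef_rot: [-179.9, -0.1, 176.2]
ft_force: [1.1, 0.9, -1.5]
opening: 0.0299
grasp_force: 30.0
```

```bash
python3 - <<'E'
from h import *
place('red',.0055,.038,.03)
E
```

```text
place 0.6176 0.2847 -3.77
tcp [0.6167 0.2848 0.0532] rpy [-1.7991e+02 -1.4000e-01  1.7623e+02] q7 61.4 | tool-z turn 0.0 dx -0.0009 dy -0.0 dz 0.0232 t 14.95
```

>>> {"name": "play_rows", "arguments": {"rows": [[[0, 0, 0.01, 0], [0, 0, 0.009, 0], [0, 0, 0.003, 0], [0, 0, 0.001, 0], [0, 0, 0.001, 0], [0, 0, 0, 0], [0, 0, 0, 0]]]}}

```text
clock: 15.65
tool_pos: [0.6182, 0.2851, 0.0308]
eef_rot: [180.0, 0.0, 176.2]
ft_force: [0.8, 0.2, -2.2]
opening: 0.0296
grasp_force: 30.0
```

Not touching yet, so down 2 mm more.

>>> {"name": "play_rows", "arguments": {"rows": [[[0, 0, 0.001, 0], [0, 0, 0.001, 0], [0, 0, 0, 0], [0, 0, 0, 0]]]}}

```text
clock: 16.05
tool_pos: [0.6181, 0.2851, 0.0288]
eef_rot: [180.0, 0.0, 176.2]
ft_force: [0.3, -0.1, 1.0]
opening: 0.0298
grasp_force: 30.0
```

>>> {"name": "play_rows", "arguments": {"rows": [[[0, 0, 0, 0], [0, 0, 0, 0], [0, 0, 0, 0], [0, 0, 0, 0], [0, 0, -0.01, 0], [0, 0, -0.02, 0], [0, 0, -0.03, 0], [0, 0, -0.05, 0], [0, 0, 0, 0], [0, 0, 0, 0]]], "jaw": 0.06}}

```text
clock: 17.05
tool_pos: [0.619, 0.2855, 0.1408]
eef_rot: [179.9, 0.2, 176.2]
ft_force: [-0.7, 0.6, -0.3]
opening: 0.0496
grasp_force: 0.0
```

```bash
python3 - <<'E'
from h import *
p,W=cap('wrist')
for y in(.205,.285):
  w=blob(W,(.61,y),.045,.008,.06); print(w[:,2].max(), cv2.minAreaRect(w[w[:,2]>.025][:,:2].astype(np.float32)*1000))
go(.4256,-.0118,.022,5.7)
E
```

```text
0.03937966984375635 ((607.0732421875, 205.75082397460938), (30.62626838684082, 71.27265930175781), 85.67689514160156)
0.03917262996212545 ((611.5842895507812, 286.185791015625), (29.746124267578125, 71.38573455810547), 86.49755096435547)
tcp [0.6179 0.285  0.1391] rpy [1.7998e+02 3.0000e-02 1.7622e+02] q7 61.2 | tool-z turn -9.48 dx 0.2208 dy -0.2763 dz 0.1171 t 17.1
```

>>> {"name": "play_rows", "arguments": {"rows": [[[0, 0, 0, -4.74], [0, 0, 0, -4.74], [0.0245, -0.0307, 0, 0], [0.0245, -0.0307, 0, 0], [0.0245, -0.0307, 0, 0], [0.0245, -0.0307, 0, 0], [0.0245, -0.0307, 0, 0], [0.0245, -0.0307, 0, 0], [0.0245, -0.0307, 0, 0], [0.0245, -0.0307, 0, 0], [0.0245, -0.0307, 0, 0], [0, 0, 0, 0], [0, 0, 0, 0], [0, 0, 0, 0]]], "jaw": 0.4}}

```text
clock: 18.5
tool_pos: [0.4266, -0.0108, 0.1381]
eef_rot: [180.0, 0.0, -174.2]
ft_force: [0.2, 0.3, 0.8]
opening: 0.0656
grasp_force: 0.0
```

```bash
python3 - <<'E'
from h import *
p,W=cap('wrist'); cv2.imwrite('pics/w3.png',cv2.resize(p[60:300,80:400,::-1],None,fx=2,fy=2))
q,y=fit(W,'thoracic',(.41,-.013)); go(*q,.022,y); go(.4256,-.0118,.022,5.7)
E
```

```text
thoracic xy [ 0.4256 -0.0121] yaw 7.9 n 1167 zmax 0.0324
tcp [ 0.4267 -0.0106  0.1381] rpy [ 1.7997e+02  1.0000e-02 -1.7420e+02] q7 91.5 | tool-z turn -2.09 dx 0.0013 dy -0.0013 dz 0.1161 t 18.55
tcp [ 0.4267 -0.0106  0.1381] rpy [ 1.7997e+02  1.0000e-02 -1.7420e+02] q7 91.5 | tool-z turn 0.1 dx 0.0012 dy -0.0011 dz 0.1161 t 18.55
```

View pics/w3.png

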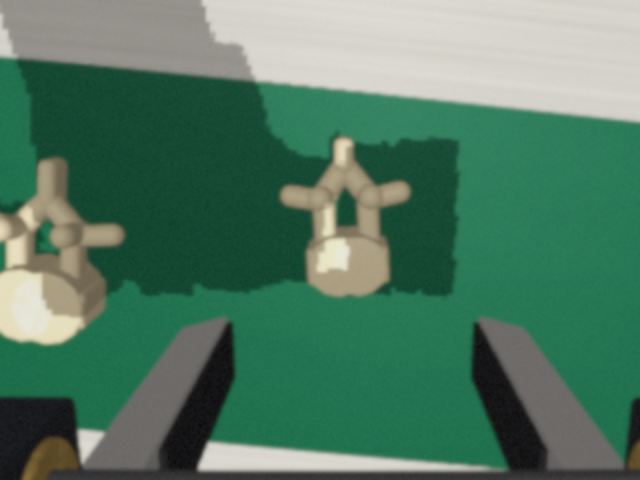

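The crop shows the cream thoracic with its body at (348,262) and tail at (343,145), so this is the real part and not a purple one. Grasping it.

>>> {"name": "play_rows", "arguments": {"rows": [[[0.0013, -0.0012, 0.03, -1], [0, 0, 0.03, 0], [0, 0, 0.03, 0], [0, 0, 0.02, 0], [0, 0, 0.0065, 0], [0, 0, 0, 0], [0, 0, 0, 0]]]}}

```text
clock: 19.25
tool_pos: [0.4231, -0.0139, 0.0327]
eef_rot: [-179.8, -0.5, -173.2]
ft_force: [0.0, -0.1, 0.2]
opening: 0.0656
grasp_force: 0.0
```

>>> {"name": "play_rows", "arguments": {"rows": [[[0, 0, 0, 0], [0, 0, 0, 0], [0, 0, 0, 0], [0, 0, 0, 0], [0, 0, 0, 0], [0, 0, 0, 0], [0, 0, 0, 0], [0, 0, 0, 0]]], "jaw": -1}}

```text
clock: 20.05
tool_pos: [0.423, -0.0145, 0.0331]
eef_rot: [-179.8, -0.5, -173.3]
ft_force: [0.1, 1.0, 5.6]
opening: 0.0334
grasp_force: 30.0
```

>>> {"name": "play_rows", "arguments": {"rows": [[[0, 0, -0.015, 0], [0, 0, -0.02, 0], [0, 0, -0.025, 0], [0, 0, -0.025, 0], [0, 0, -0.025, 0], [0, 0, 0, 0], [0, 0, 0, 0]]]}}

```text
clock: 20.75
tool_pos: [0.4236, -0.0146, 0.1427]
eef_rot: [-179.8, -0.5, -173.3]
ft_force: [-0.7, -0.4, -1.2]
opening: 0.0334
grasp_force: 30.0
```

```bash
sed -i 's/blue=(.*)/blue=(.6086,-.2572,.5))/' h.py; grep ^TR h.py; python3 - <<'E'
from h import *
place('blue',.018,.043,.027)
E
```

```text
TR=dict(red=(.6096,.2471,-3.77),yellow=(.6273,.0009,-.27),blue=(.6086,-.2572,.5))
place 0.6262 -0.214 0.5
tcp [ 0.4236 -0.0146  0.1427] rpy [-179.8    -0.48 -173.32] q7 70.2 | tool-z turn 6.18 dx -0.2009 dy -0.2012 dz 0.1157 t 20.75
```

>>> {"name": "play_rows", "arguments": {"rows": [[[0, 0, 0, 3.1], [0, 0, 0, 3.1], [-0.0287, -0.0287, 0, 0], [-0.0287, -0.0287, 0, 0], [-0.0287, -0.0287, 0, 0], [-0.0287, -0.0287, 0, 0], [-0.0287, -0.0287, 0, 0], [-0.0287, -0.0287, 0, 0], [-0.0287, -0.0287, 0, 0], [0, 0, 0, 0], [0, 0, 0.03, 0], [0, 0, 0.03, 0], [0, 0, 0.015, 0], [0, 0, 0, 0], [0, 0, 0, 0]]]}}

```text
clock: 22.25
tool_pos: [0.6258, -0.213, 0.067]
eef_rot: [-179.8, -0.5, -179.4]
ft_force: [0.4, -0.4, 0.5]
opening: 0.0337
grasp_force: 30.0
```

```bash
python3 - <<'E'
from h import *
s=manip.sense(); print(np.round(s['joint_positions'],1))
place('blue',.018,.043,.037)
p,W=cap('wrist','w4.png'); np.savez('w4.npz',W=W)
w=blob(W,(.60,-.215),.035,.02,.09); print(w[:,2].max(),np.percentile(w[:,2],[10,50,90]))
E
```

```text
[ 28.9  49.1 -22.4  91.1  24.5  45.2  86.5]
place 0.6262 -0.214 0.5
tcp [ 0.6258 -0.213   0.067 ] rpy [-179.77   -0.5  -179.44] q7 86.5 | tool-z turn 0.06 dx -0.0004 dy -0.001 dz 0.03 t 22.25
0.08999957919805929 [0.04973915 0.05832215 0.0779532 ]
```

View pics/w4.png

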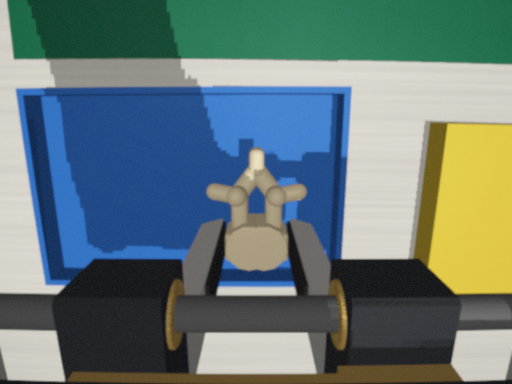

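The thoracic hangs level over the right half of the blue tray, with its body at (257,240). Lowering it gently.

>>> {"name": "play_rows", "arguments": {"rows": [[[0, 0, 0.01, 0], [0, 0, 0.01, 0], [0, 0, 0.006, 0], [0, 0, 0.002, 0], [0, 0, 0.001, 0], [0, 0, 0.001, 0], [0, 0, 0, 0], [0, 0, 0, 0]]]}}

```text
clock: 23.1
tool_pos: [0.6258, -0.2137, 0.0373]
eef_rot: [-179.8, -0.4, -179.5]
ft_force: [-0.2, -0.1, -0.6]
opening: 0.0336
grasp_force: 30.0
```

>>> {"name": "play_rows", "arguments": {"rows": [[[0, 0, 0.001, 0], [0, 0, 0, 0], [0, 0, 0, 0]]]}}

```text
clock: 23.4
tool_pos: [0.6259, -0.2137, 0.0371]
eef_rot: [-179.7, -0.4, -179.5]
ft_force: [-1.5, 0.7, 5.7]
opening: 0.0335
grasp_force: 30.0
```

>>> {"name": "play_rows", "arguments": {"rows": [[[0, 0, 0, 0], [0, 0, 0, 0], [0, 0, 0, 0], [0, 0, 0, 0], [0, 0, -0.01, 0], [0, 0, -0.02, 0], [0, 0, -0.03, 0], [0, 0, -0.05, 0], [0, 0, 0, 0], [0, 0, 0, 0]]], "jaw": 0.1}}

```text
clock: 24.4
tool_pos: [0.6274, -0.2134, 0.148]
eef_rot: [-179.7, -0.3, -179.5]
ft_force: [-0.5, -0.5, -1.3]
opening: 0.0517
grasp_force: 0.0
```

```bash
python3 - <<'E'
from h import *
p,W=cap('wrist')
w=blob(W,(.61,-.214),.045,.008,.06); print(w[:,2].max()); fit(W-[0,0,.004],'thoracic',(.61,-.214))
w=blob(W,(.6086,-.2572),.125,.015,.03); print('blue',cv2.minAreaRect(w[:,:2].astype(np.float32)*1000))
fit(W,'lumbar',(.44,-.138))
go(.4547,-.1394,.022,-5)
E
```

```text
0.036553655031686116
thoracic xy [ 0.6283 -0.213 ] yaw -37.0 n 1114 zmax 0.0326
blue ((607.8008422851562, -257.0335998535156), (128.57142639160156, 199.0396728515625), 0.7727943658828735)Traceback (most recent call last):
  File "<stdin>", line 5, in <module>
  File "h.py", line 28, in fit
    q=max(H,key=lambda t:t[0])[1]
      ~~~^^^^^^^^^^^^^^^^^^^^^
ValueError: max() iterable argument is empty
```

>>> {"name": "play_rows", "arguments": {"rows": [[[0, 0, 0, 5.5], [0.0297, 0.0098, 0, 0], [0.0297, 0.0098, 0, 0], [0.0297, 0.0098, 0, 0], [0.0297, 0.0098, 0, 0], [0.0297, 0.0098, 0, 0], [0.0297, 0.0098, 0, 0], [0, 0, 0, 0], [0, 0, 0, 0], [0, 0, 0, 0]]], "jaw": 0.5}}

```text
clock: 25.45
tool_pos: [0.4549, -0.1395, 0.1467]
eef_rot: [-179.7, -0.4, 175.0]
ft_force: [1.1, -0.2, -0.3]
opening: 0.0706
grasp_force: 0.0
```

```bash
python3 - <<'E'
from h import *
s=manip.sense(); print(np.round(s['joint_positions'],1))
p,W=cap('wrist')
q,y=fit(W,'lumbar',(.44,-.138)); go(*q,.022,y)
E
```

```text
[ 30.1  30.3 -23.8 117.8  20.7  36.3  77.2]
lumbar xy [ 0.4547 -0.1402] yaw -1.8 n 1635 zmax 0.0368
tcp [ 0.455  -0.1395  0.1467] rpy [-179.73   -0.43  175.  ] q7 77.2 | tool-z turn -3.24 dx 0.0003 dy -0.0007 dz 0.1247 t 25.5
```

>>> {"name": "play_rows", "arguments": {"rows": [[[0.0003, -0.0007, 0.02, -1], [0, 0, 0.02, 0], [0, 0, 0.02, 0], [0, 0, 0.02, 0], [0, 0, 0.015, 0], [0, 0, 0.015, 0], [0, 0, 0.01, 0], [0, 0, 0.005, 0], [0, 0, 0, 0], [0, 0, 0, 0]]]}}

```text
clock: 26.5
tool_pos: [0.453, -0.1404, 0.0224]
eef_rot: [-179.7, -0.4, 176.0]
ft_force: [-0.6, 0.0, 0.7]
opening: 0.0707
grasp_force: 0.0
```

>>> {"name": "play_rows", "arguments": {"rows": [[[0, 0, 0, 0], [0, 0, 0, 0], [0, 0, 0, 0], [0, 0, 0, 0], [0, 0, 0, 0], [0, 0, 0, 0], [0, 0, 0, 0], [0, 0, 0, 0]]], "jaw": -1}}

```text
clock: 27.3
tool_pos: [0.4527, -0.1405, 0.0224]
eef_rot: [-179.7, -0.4, 176.0]
ft_force: [-0.2, -0.3, 4.6]
opening: 0.0421
grasp_force: 29.9
```

>>> {"name": "play_rows", "arguments": {"rows": [[[0, 0, -0.015, 0], [0, 0, -0.02, 0], [0, 0, -0.025, 0], [0, 0, -0.025, 0], [0, 0, -0.025, 0], [0, 0, 0, 0], [0, 0, 0, 0]]]}}

```text
clock: 28.0
tool_pos: [0.4534, -0.1401, 0.132]
eef_rot: [-179.7, -0.4, 176.0]
ft_force: [0.8, 0.9, -0.4]
opening: 0.0415
grasp_force: 29.9
```

```bash
python3 - <<'E'
from h import *
place('blue',.022,-.045,.027)
E
```

```text
place 0.631 -0.302 0.5
tcp [ 0.4534 -0.1401  0.132 ] rpy [-179.71   -0.44  176.  ] q7 76.5 | tool-z turn -4.5 dx -0.1762 dy -0.1634 dz 0.105 t 28.0
```

>>> {"name": "play_rows", "arguments": {"rows": [[[0, 0, 0, -4.5], [-0.0252, -0.0233, 0, 0], [-0.0252, -0.0233, 0, 0], [-0.0252, -0.0233, 0, 0], [-0.0252, -0.0233, 0, 0], [-0.0252, -0.0233, 0, 0], [-0.0252, -0.0233, 0, 0], [-0.0252, -0.0233, 0, 0], [0, 0, 0, 0], [0, 0, 0.025, 0], [0, 0, 0.025, 0], [0, 0, 0.025, 0], [0, 0, 0, 0], [0, 0, 0, 0]]]}}

```text
clock: 29.4
tool_pos: [0.6298, -0.3007, 0.0552]
eef_rot: [-179.8, -0.6, -179.4]
ft_force: [-0.1, -0.3, 0.3]
opening: 0.0419
grasp_force: 29.9
```

```bash
python3 - <<'E'
from h import *
place('blue',.022,-.045,.027)
p,W=cap('wrist','w5.png')
E
```

```text
place 0.631 -0.302 0.5
tcp [ 0.6298 -0.3007  0.0552] rpy [-179.83   -0.62 -179.43] q7 93.7 | tool-z turn 0.07 dx -0.0011 dy -0.0013 dz 0.0282 t 29.4
```

View pics/w5.png

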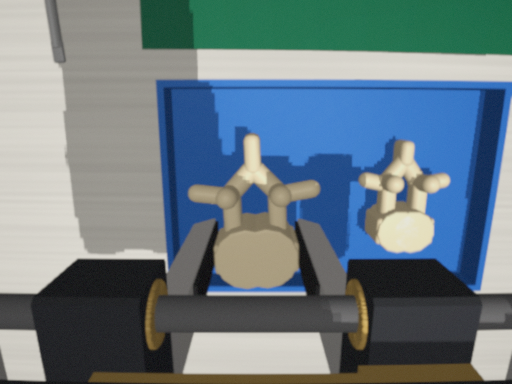

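The lumbar is held level, with its body at (257,250). It is clear of the thoracic at (403,225) and inside the blue walls.

>>> {"name": "play_rows", "arguments": {"rows": [[[0, 0, 0.01, 0], [0, 0, 0.01, 0], [0, 0, 0.005, 0], [0, 0, 0.002, 0], [0, 0, 0.001, 0], [0, 0, 0.001, 0], [0, 0, 0, 0], [0, 0, 0, 0]]]}}

```text
clock: 30.25
tool_pos: [0.6307, -0.3019, 0.0276]
eef_rot: [-179.8, -0.5, -179.5]
ft_force: [-0.1, 0.5, -0.7]
opening: 0.0417
grasp_force: 29.9
```

>>> {"name": "play_rows", "arguments": {"rows": [[[0, 0, 0.001, 0], [0, 0, 0.0007, 0], [0, 0, 0, 0], [0, 0, 0, 0]]]}}

```text
clock: 30.65
tool_pos: [0.6308, -0.3019, 0.0265]
eef_rot: [-179.7, -0.4, -179.5]
ft_force: [-1.3, 0.9, 5.9]
opening: 0.042
grasp_force: 29.9
```

>>> {"name": "play_rows", "arguments": {"rows": [[[0, 0, 0, 0], [0, 0, 0, 0], [0, 0, 0, 0], [0, 0, 0, 0], [0, 0, -0.01, 0], [0, 0, -0.02, 0], [0, 0, -0.03, 0], [0, 0, -0.05, 0], [0, 0, 0, 0], [0, 0, 0, 0]]], "jaw": 0.15}}

```text
clock: 31.65
tool_pos: [0.6326, -0.3017, 0.138]
eef_rot: [-179.7, -0.3, -179.5]
ft_force: [0.3, -0.1, 0.6]
opening: 0.054
grasp_force: 0.0
```

```bash
python3 - <<'E'
from h import *
p,W=cap('wrist')
for n,c in [('lumbar',(.62,-.302)),('thoracic',(.61,-.214))]:
    w=blob(W,c,.04,.008,.06); print(w[:,2].max()); fit(W-[0,0,.004],n,c)
go(.40,-.28,.16)
E
```

```text
0.0399135933256724
lumbar xy [ 0.6327 -0.3011] yaw 49.3 n 1773 zmax 0.0359
0.03636034657274129
thoracic xy [ 0.6283 -0.2142] yaw -40.6 n 1258 zmax 0.0324
tcp [ 0.6313 -0.3015  0.1362] rpy [-179.73   -0.45 -179.47] q7 95.8 | tool-z turn 0 dx 0.2311 dy 0.0236 dz -0.0238 t 31.7
```

>>> {"name": "play_rows", "arguments": {"rows": [[[0.0326, 0.0041, -0.002, 0], [0.0326, 0.0041, -0.002, 0], [0.0326, 0.0041, -0.002, 0], [0.0326, 0.0041, -0.002, 0], [0.0326, 0.0041, -0.002, 0], [0.0326, 0.0041, -0.002, 0], [0, 0, 0, -6.5], [0, 0, 0, -6.5], [0, 0, 0, -6.5], [0, 0, 0, 0], [0, 0, 0, 0], [0, 0, 0, 0]]], "jaw": 0.1}}

```text
clock: 32.9
tool_pos: [0.4354, -0.2783, 0.1487]
eef_rot: [-180.0, -0.6, -160.1]
ft_force: [-0.5, -0.1, 0.1]
opening: 0.0514
grasp_force: 0.0
```

```bash
python3 - <<'E'
from h import *
s=manip.sense(); print(np.round(s['joint_positions'],1))
p,W=cap('wrist','w6.png')
q,y=fit(W,'tracker',(.436,-.278)); go(*q,.024,y)
E
```

```text
[ 50.9  34.4 -32.6 111.5  27.5  42.3 111.9]
  rect ((436.7589111328125, -277.2822570800781), (80.42453002929688, 51.868919372558594), 18.700040817260742)
tracker xy [ 0.4361 -0.2778] yaw 19.1 n 521 zmax 0.0391
tcp [ 0.4356 -0.2784  0.1489] rpy [-179.96   -0.55 -160.05] q7 111.9 | tool-z turn 0.82 dx -0.0007 dy 0.0003 dz 0.1249 t 32.95
```

View pics/w6.png

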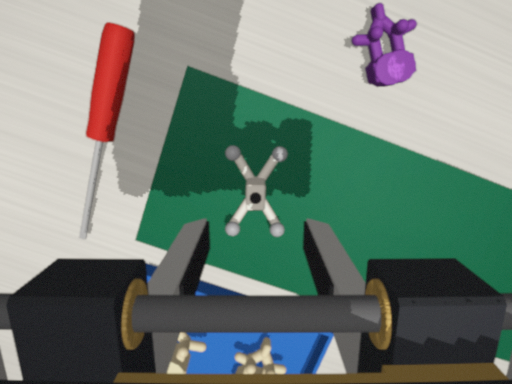

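The tracker sits at (255,190), aligned with the open jaws. I'll stop at TCP z 0.028 so the fingertips stay above the 8 mm arms.

>>> {"name": "play_rows", "arguments": {"rows": [[[-0.0007, 0.0003, 0.02, 0.8], [0, 0, 0.02, 0], [0, 0, 0.02, 0], [0, 0, 0.02, 0], [0, 0, 0.015, 0], [0, 0, 0.015, 0], [0, 0, 0.01, 0], [0, 0, 0, 0], [0, 0, 0, 0]]]}}

```text
clock: 33.85
tool_pos: [0.4356, -0.2784, 0.0294]
eef_rot: [-179.9, -0.5, -160.8]
ft_force: [0.3, 0.0, 0.5]
opening: 0.0514
grasp_force: 0.0
```

>>> {"name": "play_rows", "arguments": {"rows": [[[0, 0, 0.0015, 0], [0, 0, 0, 0], [0, 0, 0, 0], [0, 0, 0, 0], [0, 0, 0, 0], [0, 0, 0, 0], [0, 0, 0, 0], [0, 0, 0, 0], [0, 0, 0, 0], [0, 0, 0, 0]]], "jaw": -1}}

```text
clock: 34.85
tool_pos: [0.4354, -0.2786, 0.0278]
eef_rot: [-179.9, -0.5, -160.8]
ft_force: [-1.1, -0.0, 4.6]
opening: 0.0158
grasp_force: 30.0
```

>>> {"name": "play_rows", "arguments": {"rows": [[[0, 0, -0.015, 0], [0, 0, -0.02, 0], [0, 0, -0.025, 0], [0, 0, -0.025, 0], [0, 0, -0.025, 0], [0, 0, 0, 0], [0, 0, 0, 0]]]}}

```text
clock: 35.55
tool_pos: [0.4359, -0.2781, 0.1374]
eef_rot: [-179.9, -0.5, -160.8]
ft_force: [-0.4, -0.3, -1.3]
opening: 0.0161
grasp_force: 30.0
```

```bash
python3 - <<'E'
from h import *
place('yellow',0,0,.033)
E
```

```text
place 0.6273 0.0009 -0.27
tcp [ 0.4359 -0.2781  0.1374] rpy [-179.92   -0.53 -160.79] q7 110.2 | tool-z turn 19.48 dx -0.1901 dy 0.2799 dz 0.1044 t 35.55
```

>>> {"name": "play_rows", "arguments": {"rows": [[[0, 0, 0, 6.5], [0, 0, 0, 6.5], [0, 0, 0, 6.5], [-0.019, 0.028, 0, 0], [-0.019, 0.028, 0, 0], [-0.019, 0.028, 0, 0], [-0.019, 0.028, 0, 0], [-0.019, 0.028, 0, 0], [-0.019, 0.028, 0, 0], [-0.019, 0.028, 0, 0], [-0.019, 0.028, 0, 0], [-0.019, 0.028, 0, 0], [-0.019, 0.028, 0, 0], [0, 0, 0, 0], [0, 0, 0.03, 0], [0, 0, 0.025, 0], [0, 0, 0.02, 0], [0, 0, 0, 0], [0, 0, 0, 0]]]}}

```text
clock: 37.45
tool_pos: [0.626, 0.0003, 0.0589]
eef_rot: [-179.7, -0.6, 179.7]
ft_force: [-0.2, -1.3, -0.7]
opening: 0.0161
grasp_force: 30.0
```

>>> {"name": "play_rows", "arguments": {"rows": [[[0, 0, 0.01, 0], [0, 0, 0.01, 0], [0, 0, 0.005, 0], [0, 0, 0.002, 0], [0, 0, 0.001, 0], [0, 0, 0, 0], [0, 0, 0, 0]]]}}

```text
clock: 38.15
tool_pos: [0.627, 0.0007, 0.0322]
eef_rot: [-179.8, -0.4, 179.7]
ft_force: [0.0, 0.2, -0.6]
opening: 0.0158
grasp_force: 30.0
```

>>> {"name": "play_rows", "arguments": {"rows": [[[0, 0, 0.0008, 0], [0, 0, 0, 0], [0, 0, 0, 0]]]}}

```text
clock: 38.45
tool_pos: [0.6271, 0.0007, 0.0319]
eef_rot: [-179.7, -0.4, 179.7]
ft_force: [-1.8, -0.8, 5.0]
opening: 0.0159
grasp_force: 30.0
```

>>> {"name": "play_rows", "arguments": {"rows": [[[0, 0, 0, 0], [0, 0, 0, 0], [0, 0, 0, 0], [0, 0, 0, 0], [0, 0, -0.01, 0], [0, 0, -0.02, 0], [0, 0, -0.03, 0], [0, 0, -0.05, 0], [0, 0, -0.05, 0], [0.03, 0, 0, 0], [0.03, 0, 0, 0], [0.03, 0, 0, 0], [0.03, 0, 0, 0], [0, 0, 0, 0], [0, 0, 0, 0]]], "jaw": -0.2}}

```text
clock: 39.95
tool_pos: [0.5084, 0.0018, 0.193]
eef_rot: [-179.7, -0.4, 179.7]
ft_force: [-0.1, -0.0, 0.2]
opening: 0.0381
grasp_force: 0.0
```

```bash
python3 - <<'E'
from h import *
p,W=cap('wrist')
for n,c in [('tracker',(.627,0)),('vice_white',(.607,.206)),('vice_orange',(.612,.286)),('thoracic',(.62,-.214))]:
    w=blob(W,c,.04,.008,.06); print(n,len(w),w[:,2].max() if len(w) else '')
fit(W-[0,0,.004],'tracker',(.627,0))
p,W=cap('top'); cv2.imwrite('pics/end.png',cv2.resize(p[100:300,90:430,::-1],None,fx=2.35,fy=2.35,interpolation=cv2.INTER_CUBIC))
E
```

```text
tracker 681 0.04248480094595036
vice_white 1279 0.03942012473855644
vice_orange 665 0.0322396970830946
thoracic 1048 0.03644834100732586
  rect ((626.0037841796875, -5.145332336425781), (51.01919174194336, 119.62451934814453), 78.14395904541016)
tracker xy [0.6194 0.0019] yaw 0.6 n 122 zmax 0.0385
```

View pics/end.png

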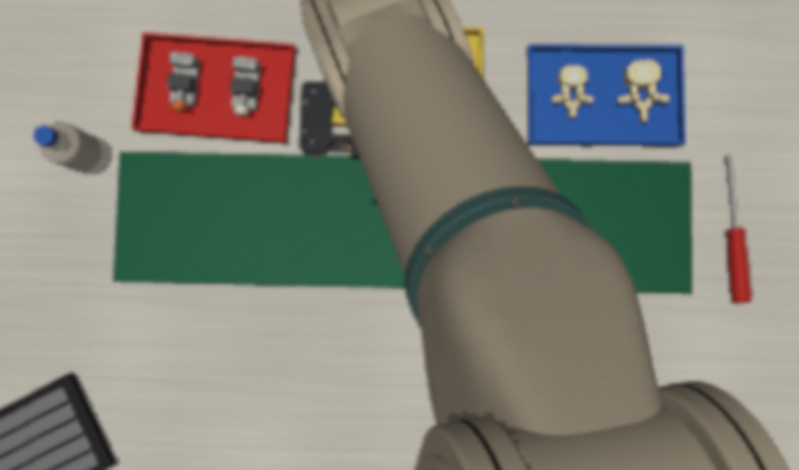

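The vices show in the red tray at (183,82) and (245,85), and the vertebrae in the blue tray at (573,90) and (642,90). The arm hides the yellow tray here, but the wrist depth puts the tracker's top at 42 mm, which is 38 mm plus the 4 mm floor, so it lies flat. Bottle and screwdriver look unmoved.

```bash
python3 -c "
from plant import manip
print(manip.hand_in())"
```

```text
the job is handed in; nothing more can be done
None
```

All five parts were set down flat in their trays (vertebrae in blue, vices in red, tracker in yellow), the bottle and screwdriver look unmoved, and the job was handed in at about 40 s; no verdict came back.

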